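Feed a slide tray past the scanner's spring gate

ROBOT

A 6-joint arm with a two-finger parallel gripper is mounted at the origin on the work surface. World frame = base frame: x ahead of the robot, y to its left, z up, the work surface at z = 0. Lengths are in m, angles in rad, forces in N, time in s.
With the tool pointing down it reaches from about 0.375 to 0.75 m from the base axis. Payload 9 kg.
Tool frame: the origin (TCP) lies at the centre of the arm's flange, where the gripper is bolted on; the fingertips stand 173 mm ahead of it and the grasp point (between the pads) lies 155 mm ahead of it (bot.tcp_to_tips is the distance from the TCP to the fingertips, in m); x points along the fingers, y is the direction in which the jaws open and shut, and the axes are right-handed (so a half turn about x gives the same grasp; the last joint's range is limited). The gripper opens to 85 mm and grips with 20 to 120 N. Pads are 22 mm wide; open, the fingers measure 114 mm over their backs; the gripper's body (76 mm by 85 mm) begins 54 mm behind the grasp point. The pads swing forward as they close: fully open they stand 13 mm farther back than shut.
Start: joints at [-1.442, 0.104, 0.097, 1.564, 0, 1.353], TCP at [0.204, -0.564, 0.405] pointing down, gripper open.
Joint ranges: [-2.99, 2.99], [-0.84, 1.86], [-1.1, 1.16], [-1.84, 2.11], [-1.51, 1.56], [-3.14, 3.14]. Speed limits (rad/s): [2.22, 2.22, 2.57, 3.14, 3.14, 3.14].

INTERFACE

Orientations are given as a unit quaternion [x, y, z, w].
In Python, from cell import bot, get_image, job gives the robot as it stands.
- The arm moves only by the shell command python3 -m creep 'ROWS' [OPENING]. ROWS is text: rows parted by semicolons, each of 6 numbers parted by spaces: the shift along the tool's x, y, z in cm, then the turn, a rotation vector about the tool's x, y, z in rad. A call has exactly 8 rows; each row shifts and turns the commanded pose from where the row before left it, along the tool's axes as they then stand; what a row does not reach is not made up. A row lasts 1/8 s, in which the tool goes at most 62.5 mm and 10.7 degrees, less where a joint would pass 70% of its speed; a pose out of reach is approached as far as the arm can. A call with a gripper value outside its range is refused whole. OPENING is the closure in counts, from 0 (fully open) to 255 (shut), set as the call begins (- or left out, the last holds). The fingers move at their own pace and stop on an object; the grip force is fixed at half the most. Time passes only in rows, so rows that do not move let the fingers close, or fill a call up. It gives the time, the measured TCP pose, the force and the opening at its end, in the units of the state.
- bot.sense(): the state, without advancing time (a new reading comes with each control period).
- get_image(name): name is "scene" or "top" or "wrist"; returns a dict with "frame" (384x512x3 uint8, blue, green, red), "mtx" (3x3 intrinsics, pixels), "dist_coeffs" ([k1, k2, p1, p2, k3] as OpenCV has them; the pictures are not rectified), "cam_to_world" (4x4, takes a point from camera to world coordinates). Camera axes: x right, y up, looking along -z (the intrinsics and any distortion apply to the point x, -y, -z); pixel columns grow to the right and rows downward; lengths in m; the calibration is good to about 2 mm. A picture is of the moment at which its call begins. There is no depth.
- job.finish_job(): hands the job in, once; it reports no verdict.
The state is a dict: "time_s": time; "joint_positions": joint angles; "qvel": joint speeds; "effort": joint torques, N m; "ee_pos": TCP position; "eef_rot": TCP orientation; "ft_force": force on the tool from outside, world axes, zero at the start; "ft_torque": the same for the moment, N m; "width": opening from 0.0 (shut) to 1.0 (fully open).
Only numpy, scipy, OpenCV 4.12 (cv2) and the standard library are available. Lean on these libraries where they do the work, as an engineer would, in place of code of your own. Each camera call takes 0.05 s, during which the arm holds its last target. There are 200 camera calls.

TASK

Load the scanner: with one fingertip hold the spring-closed red gate up (pushing its long yellow lever outward raises it) and, while holding it, push the blue slide tray along the chute past the gate until it is fully home against the black end stop; then let the gate close behind the slides. Only push: do not lift or tip the tray, never let the gate touch the tray or its slides, and leave the other things on the desk where they are.

Things in the scene. Friction and masses are not known exactly. Their poses are not given: they have to be found in the camera images.
- chute: fixed aluminium feed channel of a slide scanner. Origin on the table top, on the channel's centre line under the gate panel; +x = feed direction (away from the robot, turned up to 0.3 rad), +y left, z up. Channel floor at z = 4, x = -275 to 98; 64 wide inside, walls 4 thick, their tops at z = 34. Grey scanner head 78 tall on its left, x 2 to 102, y 38 to 148
- end_stop (a point): point at mid-width on the near face of the black end stop across the channel: chute x = 90, z = 30; the stop's top is at z = 50
- hinge (a point): point on the gate's hinge shaft: chute x = 0, y = -60, z = 22. The shaft (8 dia) runs along the chute's x outside the right wall, between two steel bearing blocks 32 tall at chute x = -262 and x = 26
- gate_angle (a joint): angle of the gate about its shaft (rad): 0 = closed, where its spring returns it; 1.0 = fully up, end of travel. Panel and lever turn together. From 0.5 up the panel is clear of the slides. Spring: 0.035 Nm closed to 0.105 Nm fully up (about 1 to 4 N on the lever)
- gate: the gate: red panel 6 thick along the chute, 96 long across it, 16 tall; closed it bars the channel at chute x = 0 from z = 40 to 56 (above the tray's tongue, below the slides' tops). It swings up like a level-crossing barrier. Origin on the hinge axis at chute x = 0; at gate 0 its axes are the chute's
- lever_mid (a point): point on the inner (left) face of the gate's yellow lever, halfway along it (chute x = -145), 45 above the shaft. The lever is an upright plate, chute x = -240 to -50, 4 thick, from z = 22 (shaft) to z = 78 when closed, inner face at chute y = -58. A push outward (right, chute -y) anywhere along it raises the gate; a finger can slide along it
- lever_top (a point): midpoint of the lever's top edge, 56 above the shaft. A fingertip whose lower end is k above the shaft must go about k*tan(angle) outward from the closed lever's face to hold the gate at that angle
- tray: loose blue slide tray, 175 to 350 g, in the chute, +x = feed direction. Origin on its underside under the middle of the upright tail plate at its rear (10 thick along x, 52 wide, 62 tall; push face at x = -5). Against the end stop its origin is at chute x = -61. It starts with its front 12 to 50 short of the gate
- tray_slides (a point): centre of the tops of the tray's six white slides, at tray x = 113, z = 56. The slides (50 wide) stand on the tray's body, x = 75 to 151, 60 wide, 18 tall; between body and tail plate is only a flat tongue 6 thick, over which the gate closes
- marker_cup: black pen cup with four markers standing in it (one piece), 72 dia x 150 tall, origin under its centre (bystander)
- marker: white marker with green cap lying on the table, 136 long, 14 thick, origin under its middle (bystander)
- eraser: white and blue eraser, 59 x 20 x 12, origin under its middle (bystander)
- slide_box: orange box with white lid for slides, 63 x 63 x 42, origin under its centre (bystander)
- loupe: black magnifier loupe, 42 dia x 42 tall, origin under its centre (bystander)
- ink_bottle: small amber ink jar with black cap, 44 dia x 75 tall, origin under its centre (bystander)
- tape_roll: yellow roll of tape lying flat, 72 dia x 18 tall, origin under its centre (bystander)
There are look-alikes about, which are no part of the job. Of the things like the tray, leave any that is turquoise; of the rest the smaller one is meant.

How it is judged:
On the way, in this order (a step that is already met when the one before it is completed fails the run):
1. a finger holds the gate up (0.5 rad or more) while the tray is still short of it (value of joint gate_angle above 0.5 rad and contact force between the fingers and gate above 0.1 N and x of tray in the frame of chute below -0.153 m), for 0.2 s.
2. with the gate still held up by a finger, the tray's front is 36 mm past it (value of joint gate_angle above 0.5 rad and contact force between the fingers and gate above 0.1 N and x of tray in the frame of chute above -0.115 m), for 0.1 s.
At the end, for the whole second after the job is handed in: the tray lies flat in the chute, within 5 mm of the end stop and at rest, and the gate is closed behind its slides (under 0.06 rad) (x of tray in the frame of chute between -0.066 and -0.056 m and z of tray in the frame of chute below 0.008 m and angle between tray's own z axis and vertical below 0.05 rad and value of joint gate_angle below 0.06 rad and linear speed of tray below 0.01 m/s); the robot touches nothing.
It fails at once if the gate touches the tray or its slides (contact force between gate and tray above 0.3 N).
It fails at once if the tray is lifted (10 mm) or tipped (0.15 rad) (z of tray in the frame of chute above 0.014 m or angle between tray's own z axis and vertical above 0.15 rad).
It fails at once if another thing on the desk is moved by more than 15 mm (distance of any of marker_cup, marker, eraser, slide_box, loupe, ink_bottle, tape_roll from where it was at the start of the episode above 0.015 m).
It also fails if it takes over 45 s, if anything falls off the work surface, if the arm or the gripper's body presses on something with over 40 N, if the wrist force passes 120 N, or if a joint passes its speed limit or range.

## Working session

There is one attempt and no reset: what is moved stays moved. The work goes in short steps, Python scripts to look and compute and a shell command to move; the robot and the scene stay as the last step left them, time stands still between calls to the robot, and variables do not carry over. Pictures are saved under pics/ and viewed, about 8 in all and at most 12, crops included, and the job is handed in when it is done.

```bash
ls; mkdir -p pics; python3 - <<'E'
from cell import bot,get_image
import cv2,numpy as np
for n in("top","scene"):
    d=get_image(n);cv2.imwrite(f"pics/{n}0.png",d["frame"])
    print(n,d["mtx"].tolist(),d["dist_coeffs"],np.round(d["cam_to_world"],3).tolist())
s=bot.sense();print(s)
E
```

```text
pics
top [[420.53149181534513, 0.0, 252.78651083109614], [0.0, 420.53149181534513, 191.77948644192853], [0.0, 0.0, 1.0]] [0.02353424 0.         0.         0.         0.        ] [[-0.006, 0.986, -0.166, 0.334], [-1.0, -0.007, -0.003, 0.025], [-0.004, 0.166, 0.986, 1.07], [0.0, 0.0, 0.0, 1.0]]
scene [[467.9624689188848, 0.0, 253.7089315566723], [0.0, 467.9624689188848, 200.25944986697746], [0.0, 0.0, 1.0]] [-0.12218496  0.          0.          0.          0.        ] [[-0.478, -0.752, 0.454, 1.02], [0.879, -0.408, 0.248, 0.287], [-0.001, 0.517, 0.856, 1.05], [0.0, 0.0, 0.0, 1.0]]
{'time_s': 0.1, 'joint_positions': array([-1.44168692e+00,  1.04612484e-01,  9.65679471e-02,  1.56390107e+00,
        2.83942880e-06,  1.35306269e+00]), 'qvel': array([-0.00042934, -0.00152612,  0.00111787, -0.00158771,  0.00117662,
       -0.00114295]), 'effort': array([ 7.63451069e-03, -5.58201635e+01,  5.04725039e+01,  1.28066094e-02,
       -1.37682118e-04, -8.71718100e-06]), 'ee_pos': array([ 0.20393624, -0.56417809,  0.40402735]), 'eef_rot': array([ 0.69651916,  0.12241965, -0.69648116,  0.12160788]), 'ft_force': array([-0.68522712, -0.3253886 ,  0.39184476]), 'ft_torque': array([0.11005373, 0.01301333, 0.02103836]), 'width': 1.0001302330854656}
```

View pics/top0.png

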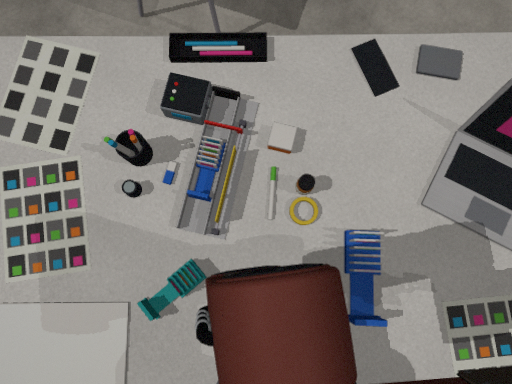

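View pics/scene0.png

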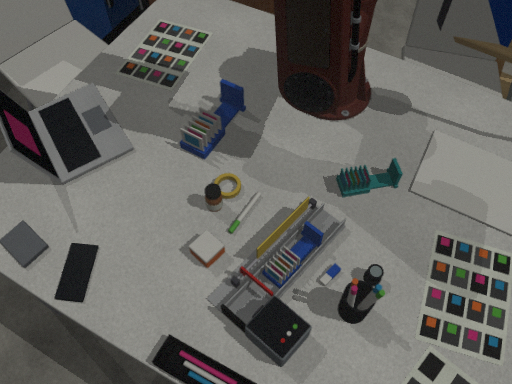

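The top image shows three tray-like things: turquoise at (172,290), large blue at (365,280), and small blue in the chute at (208,165). The last is the one meant, being blue and the smaller. Also visible: red gate at (225,126), yellow lever at (227,185), cup at (133,148), eraser (170,173), slide box (282,138), marker (272,193), tape (304,210), ink jar (306,184) and loupe (131,188). Next is a close crop of both views.

```bash
cat > h.py <<'E'
import cv2,numpy as np
from cell import bot,get_image
def ray(d,p):
    u=cv2.undistortPoints(np.array([[p]],float),d["mtx"],np.array(d["dist_coeffs"]))[0,0]
    T=np.array(d["cam_to_world"]);v=T[:3,:3]@[u[0],-u[1],-1];return T[:3,3],v/np.linalg.norm(v)
def onz(d,p,z):
    o,v=ray(d,p);return o+v*(z-o[2])/v[2]
def tri(d1,p1,d2,p2):
    A=np.zeros((3,3));b=np.zeros(3);R=[ray(d1,p1),ray(d2,p2)]
    for o,v in R:
        P=np.eye(3)-np.outer(v,v);A+=P;b+=P@o
    x=np.linalg.solve(A,b);return x,[np.linalg.norm(np.cross(x-o,v)) for o,v in R]
def proj(d,X):
    T=np.linalg.inv(d["cam_to_world"]);c=T[:3,:3]@X+T[:3,3]
    return cv2.projectPoints(np.array([[c[0],-c[1],-c[2]]]),np.zeros(3),np.zeros(3),d["mtx"],np.array(d["dist_coeffs"]))[0][0,0]
E
python3 - <<'E'
from h import *
import pickle
t=get_image("top");s=get_image("scene");pickle.dump((t,s),open("i0.pkl","wb"))
a=cv2.resize(t["frame"][80:245,160:265],None,fx=3.6,fy=3.6,interpolation=cv2.INTER_CUBIC)
b=cv2.resize(s["frame"][190:340,215:355],None,fx=2.9,fy=2.9,interpolation=cv2.INTER_CUBIC)
h=594;c=np.zeros((h,800,3),np.uint8);c[:a.shape[0],:a.shape[1]]=a;c[:b.shape[0],a.shape[1]+5:a.shape[1]+5+b.shape[1]]=b
print(a.shape,b.shape);cv2.imwrite("pics/crop1.png",c)
for n,d in(("top",t),("scene",s)):
    hsv=cv2.cvtColor(d["frame"],cv2.COLOR_BGR2HSV)
    for nm,lo,hi in(("yellow",(20,120,70),(35,255,255)),("blue",(105,150,50),(125,255,255)),("red",(0,180,90),(6,255,255)),("red2",(174,180,90),(180,255,255))):
        m=cv2.inRange(hsv,lo,hi);cs,_=cv2.findContours(m,0,2)
        for q in cs:
            if cv2.contourArea(q)>25:
                r=cv2.minAreaRect(q);print(n,nm,cv2.contourArea(q),np.round(cv2.boxPoints(r),1).tolist())
E
```

```text
(594, 378, 3) (435, 406, 3)
top yellow 584.0 [[290.0, 197.0], [317.0, 197.0], [317.0, 224.0], [290.0, 224.0]]
top yellow 216.5 [[214.10000610351562, 220.5], [233.10000610351562, 144.8000030517578], [236.8000030517578, 145.6999969482422], [217.89999389648438, 221.5]]
top blue 1802.5 [[341.6000061035156, 230.6999969482422], [378.29998779296875, 227.6999969482422], [386.29998779296875, 325.0], [349.6000061035156, 328.0]]
top blue 80.0 [[162.8000030517578, 181.8000030517578], [166.10000610351562, 170.0], [173.8000030517578, 172.1999969482422], [170.39999389648438, 184.0]]
top blue 531.5 [[186.1999969482422, 195.1999969482422], [201.6999969482422, 137.0], [225.10000610351562, 143.3000030517578], [209.60000610351562, 201.39999389648438]]
top red 62.0 [[203.60000610351562, 122.4000015258789], [204.5, 119.0999984741211], [241.60000610351562, 128.39999389648438], [240.8000030517578, 131.6999969482422]]
scene yellow 463.5 [[252.5, 252.5], [308.0, 197.0], [313.0, 202.0], [257.5, 257.5]]
scene yellow 209.5 [[212.10000610351562, 179.89999389648438], [232.0, 167.60000610351562], [245.1999969482422
[... 303 characters left out ...]
ene blue 520.5 [[288.6000061035156, 253.60000610351562], [305.6000061035156, 220.8000030517578], [326.0, 231.39999389648438], [309.0, 264.20001220703125]]
scene blue 700.5 [[192.60000610351562, 152.5], [221.89999389648438, 78.80000305175781], [251.39999389648438, 90.5], [222.10000610351562, 164.1999969482422]]
scene blue 703.0 [[489.0, 0.0], [511.0, 0.0], [511.0, 46.0], [489.0, 46.0]]
scene blue 1021.0 [[65.69999694824219, 0.10000000149011612], [99.0, -11.0], [113.5999984741211, 32.79999923706055], [80.30000305175781, 43.900001525878906]]
scene red 37.0 [[240.8000030517578, 268.20001220703125], [242.10000610351562, 266.70001220703125], [272.5, 292.5], [271.20001220703125, 293.8999938964844]]
```

View pics/crop1.png

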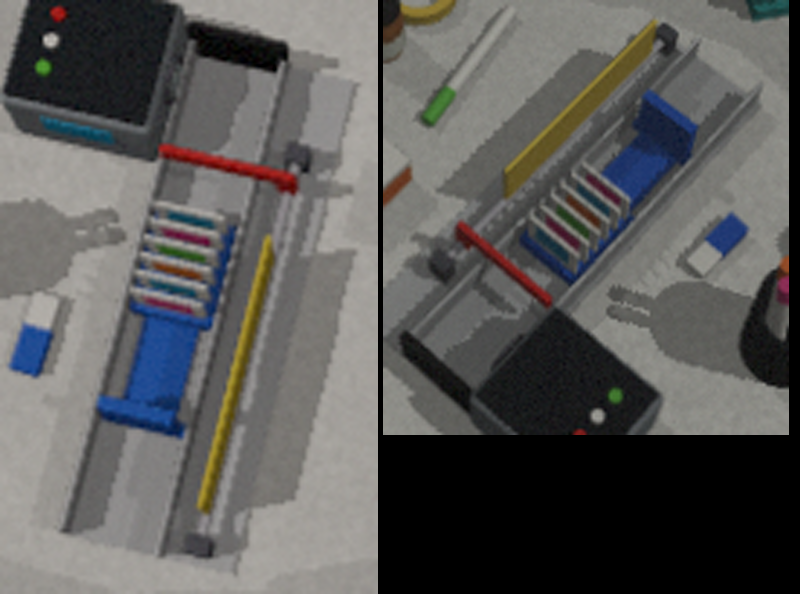

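The crop confirms the choice: small blue tray in the chute behind the red gate, lever to its right, with its near end at top (216,221) and far end at (235,145). Now for the chute and tray poses.

```bash
python3 - <<'E'
from h import *
import pickle
t,s=pickle.load(open("i0.pkl","rb"))
P=lambda c:(160+c[0]/3.6-.36,80+c[1]/3.6-.36)
S=lambda c:(215+(c[0]-383)/2.9-.33,190+c[1]/2.9-.33)
a=onz(t,(216,221),.078);b=onz(t,(235,145.2),.078)
print("lever near/far",a,b,np.linalg.norm(a-b))
sa,sb=onz(s,S((655,22)),.078),onz(s,S((506,170)),.078);print("scene lever",sa,sb,np.linalg.norm(sa-sb))
ex=(b-a)/np.linalg.norm(b-a);ex2=(sb-sa)/np.linalg.norm(sb-sa)
print("yaw",np.arctan2(ex[1],ex[0]),np.arctan2(ex2[1],ex2[0]))
wl,wr=[onz(t,P(c),.034) for c in((65,530),(163,553))];print("wall near ends",wl,wr,np.linalg.norm(wl-wr))
we=[onz(t,P(c),.034) for c in((285,65),)];print("wall far r",we, [np.arctan2(*(w-wr)[1::-1]) for w in we],np.linalg.norm(we[0]-wr))
def mk(yaw,O):return np.array([[np.cos(yaw),-np.sin(yaw),0,O[0]],[np.sin(yaw),np.cos(yaw),0,O[1]],[0,0,1,0],[0,0,0,1]])
mid=((a+b)/2+(sa+sb)/2)/2
e=ex+ex2;yaw=np.arctan2(e[1],e[0])
R=mk(yaw,(0,0));O=mid-(R[:3,:3]@[-.145,-.060,0]);C=mk(yaw,O);np.save("C.npy",C)
print("chute",yaw,O[:2])
Ci=np.linalg.inv(C);inC=lambda p:np.round((Ci@np.r_[p,1])[:3]*1000,1)
print("walls in chute (exp -275,+-34)",inC(wl),inC(wr),"far r (98,-34)",inC(we[0]))
print("gate ends top z56",inC(onz(t,(204,120.7),.056)),inC(onz(t,(241,130),.056)))
# tail plate top corners z=4+62
for c in((100,398),(183,425),(101,412),(182,436)):print("tail top",inC(onz(t,P(c),.066)))
for c in((645,95),(695,135)):print("tail top sc",inC(onz(s,S(c),.066)))
for c in((155,205),(225,215),(133,302),(205,313)):print("slides top z60",inC(onz(t,P(c),.060)))
for n,p,z in(("cup",(133,148),.05),("eraser",(170,173),.012),("box",(282,138),.042),("markertop",(274,168),.01),("markerbot",(270,217),.01),("ink",(306,184),.075),("tape",(304,210),.018),("loupe",(131,188),.042)):
  w=onz(t,p,z);print(n,np.round(w,3),inC(w))
for x,y,z in((-.240,-.06,.078),(-.05,-.06,.078),(0,0,.056),(.09,.03,.05),(-.275,.034,.034)):
  w=(C@[x,y,z,1])[:3];print(x,y,z,"world",np.round(w,3),"top",proj(t,w),"scene",proj(s,w))
E
```

```text
lever near/far [0.43092028 0.11519418 0.078     ] [0.61570916 0.07041774 0.078     ] 0.190136416341841
scene lever [0.43329283 0.11877725 0.078     ] [0.61372091 0.07354988 0.078     ] 0.18601023567673167
yaw -0.23772928724144207 -0.24560631291675414
wall near ends [0.42144075 0.21338373 0.034     ] [0.40527087 0.14617127 0.034     ] 0.06913016173914581
wall far r [array([0.75526821, 0.0626364 , 0.034     ])] [np.float64(-0.23428976679812805)] 0.3598280288416641
chute -0.2416678000790981 [0.67855646 0.11803944]
walls in chute (exp -275,+-34) [-272.5   31.    34. ] [-272.1  -38.1   34. ] far r (98,-34) [ 87.7 -35.4  34. ]
gate ends top z56 [-0.2 32.3 56. ] [ -2.1 -64.   56. ]
tail top [-182.5   25.1   66. ]
tail top [-187.3  -33.7   66. ]
tail top [-191.6   22.    66. ]
tail top [-194.7  -35.    66. ]
tail top sc [-184.2  -23.4   66. ]
tail top sc [-183.    30.2   66. ]
slides top z60 [-42.   24.3  60. ]
slides top z60 [-37.7 -24.6  60. ]
slides top z60 [-112.1   21.6   60. ]
slides top z60 [-108.1  -28.2   60. ]
cup [0.618 0.327 0.05 ] [-108.6  188.1   50. ]
eraser [0.562 0.24  0.012
[... 176 characters left out ...]
.7   10. ]
ink [ 0.519 -0.1    0.075] [-102.8 -250.1   75. ]
tape [ 0.463 -0.101  0.018] [-156.9 -263.8   18. ]
loupe [0.518 0.33  0.042] [-206.6  167.2   42. ]
-0.24 -0.06 0.078 world [0.431 0.117 0.078] top [215.1436399  220.89989781] scene [308.25375565 196.3465662 ]
-0.05 -0.06 0.078 world [0.616 0.072 0.078] top [234.45347693 145.22728891] scene [255.99063739 248.62221459]
0 0 0.056 world [0.679 0.118 0.056] top [216.45496527 123.50657331] scene [260.76626929 283.98688379]
0.09 0.03 0.05 world [0.773 0.126 0.05 ] top [213.96998955  88.81434836] scene [243.29594482 322.47202545]
-0.275 0.034 0.034 world [0.42  0.217 0.034] top [176.26274882 227.58612169] scene [344.60269063 218.42901373]
```

```bash
python3 - <<'E'
from h import *
from scipy.spatial.transform import Rotation as Ro
s=bot.sense();C=np.load("C.npy");R=Ro.from_quat(s["eef_rot"])
print("tcp_to_tips",bot.tcp_to_tips);print(np.round(R.as_matrix(),3))
for sg in(1,-1):
    x=np.array([0,0,-1.]);y=sg*C[:3,1];T=Ro.from_matrix(np.c_[x,y,np.cross(x,y)])
    print(sg,np.round((R.inv()*T).as_rotvec(),3))
    for w in((.30,-.40,.405),):print("shift in target axes cm",np.round(T.inv().apply(np.array(w)-s["ee_pos"])*100,2))
    g=(C@[-.215,-.012,0,1])[:3];g[2]=.33
    print(g,"then",np.round(T.inv().apply(g-np.array([.30,-.40,.405]))*100,2), "from now in cur axes",np.round(R.inv().apply(g-s["ee_pos"])*100,2))
E
```

```text
tcp_to_tips 0.1734
[[-0.     0.34  -0.94 ]
 [ 0.001 -0.94  -0.34 ]
 [-1.    -0.001 -0.   ]]
1 [-2.553e+00 -1.000e-03  0.000e+00]
shift in target axes cm [-0.08 18.24  5.4 ]
[0.46693245 0.15784245 0.33      ] then [ 7.5  58.16  2.86] from now in cur axes [  7.48 -58.96 -49.27]
-1 [0.588 0.    0.001]
shift in target axes cm [ -0.08 -18.24  -5.4 ]
[0.46693245 0.15784245 0.33      ] then [  7.5  -58.16  -2.86] from now in cur axes [  7.48 -58.96 -49.27]
```

```bash
python3 -m creep '0 -3 -3.6 0 0 0;0 -3 -3.6 0 0 0;0 -3 -3.6 0 0 0;0 -3 -3.6 0 0 0;0 -3.9 -2.9 0 0 0;0 -3.9 -2.9 0 0 0;0 -3.9 -2.9 0 0 0;0 -3.9 -2.9 0 0 0' 90; python3 -c "
from h import *;print(bot.sense()['joint_positions'])"
```

```text
time_s: 1.2
ee_pos: [0.3548, -0.2149, 0.4047]
eef_rot: [0.697, 0.122, -0.696, 0.122]
ft_force: [0.4, -1.2, -0.4]
width: 0.648
[-8.62291286e-01 -4.71595937e-01 -4.14803871e-01  1.62713937e+00
  3.79389093e-05  1.93290819e+00]
```

```bash
python3 -m creep '0 0 0 -.182 0 0;0 0 0 -.182 0 0;0 0 0 -.182 0 0;0 0 0 -.182 0 0;0 0 0 -.182 0 0;0 0 0 -.182 0 0;0 0 0 -.182 0 0;0 0 0 -.182 0 0' ; python3 -m creep '0 0 0 -.182 0 0;0 0 0 -.182 0 0;0 0 0 -.182 0 0;0 0 0 -.182 0 0;0 0 0 -.182 0 0;0 0 0 -.182 0 0;0 0 0 0 0 0;0 0 0 0 0 0'
cat > go.py <<'E'
from h import *
from scipy.spatial.transform import Rotation as Ro
import sys
s=bot.sense();C=np.load("C.npy");R=Ro.from_quat(s["eef_rot"]);M=R.as_matrix()
x=np.array([0,0,-1.]);y=C[:3,1];T=Ro.from_matrix(np.c_[x,y,np.cross(x,y)])
p=(np.linalg.inv(C)@np.r_[s["ee_pos"],1])[:3]*1000
print("t",s["time_s"],"tcp chute mm",np.round(p,1),"tipz",round(p[2]-bot.tcp_to_tips*1000,1),"rot err",np.round((R.inv()*T).as_rotvec(),3),"F chute",np.round(C[:3,:3].T@s["ft_force"],1),"q",np.round(s["joint_positions"],2))
if len(sys.argv)>1:
    g=np.array([float(a) for a in sys.argv[1:4]])/1000;print("shift cm",np.round(R.inv().apply((C@np.r_[g,1])[:3]-s["ee_pos"])*100,2))
E
python3 go.py -215 -12 330
```

```text
time_s: 2.2
ee_pos: [0.3546, -0.2163, 0.4046]
eef_rot: [0.437, 0.556, -0.437, 0.556]
ft_force: [-0.1, -0.8, 0.4]
width: 0.646
time_s: 3.2
ee_pos: [0.3546, -0.2163, 0.4046]
eef_rot: [0.088, 0.702, -0.088, 0.702]
ft_force: [0.0, 0.2, -0.2]
width: 0.65
t 3.2 tcp chute mm [-234.5 -402.2  404.6] tipz 231.2 rot err [-0.009 -0.     0.   ] F chute [-0.   0.2 -0.2] q [-0.87 -0.47 -0.41  1.63 -0.   -0.61]
shift cm [ 7.46 39.03  1.59]
```

```bash
python3 -m creep '0 5.6 0.2 -.009 0 0;0 5.6 .2 0 0 0;0 5.6 .2 0 0 0;0 5.6 .2 0 0 0;0 5.6 .2 0 0 0;0 5.6 .2 0 0 0;0 5.4 .1 0 0 0;3 0 0 0 0 0'
python3 go.py -215 -12 290
python3 - <<'E'
from h import *
import pickle
t,s,w=[get_image(n) for n in("top","scene","wrist")];pickle.dump((t,s,w),open("i1.pkl","wb"))
c=np.zeros((580,800,3),np.uint8)
b=cv2.resize(s["frame"][100:300,200:400],(400,400),interpolation=2);c[:400,:400]=b
c[:300,400:]=cv2.resize(w["frame"],(400,300));c[300:580,400:]=cv2.resize(t["frame"][80:290,110:410],(400,280))
cv2.imwrite("pics/p3.png",c)
E
```

```text
time_s: 4.2
ee_pos: [0.4603, 0.1626, 0.3759]
eef_rot: [0.084, 0.701, -0.083, 0.703]
ft_force: [0.9, -0.4, -0.4]
width: 0.65
t 4.2 tcp chute mm [-222.6   -8.9  375.9] tipz 202.5 rot err [ 0.005  0.003 -0.001] F chute [ 1.  -0.1 -0.4] q [ 0.07 -0.25 -0.29  1.52  0.    0.31]
shift cm [ 8.59 -0.32  0.73]
```

View pics/p3.png

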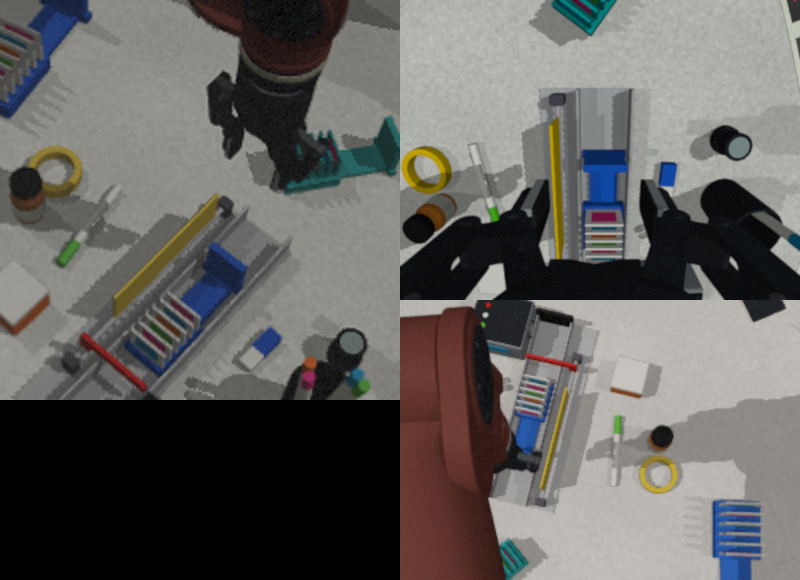

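The picture shows the open fingers above the channel behind the tray's tail, straddling the right wall. All bystanders are clear (wrist crop: lever (557,180), tail (605,160)).

```bash
python3 -m creep '2.4 0.05 .2 0 0 0;2.4 0.05 .2 .005 0 0;2.4 0 .2 0 .003 0;2.2 0 .1 0 0 0;2.2 0 0 0 0 0;2 0 0 0 0 0;0 0 0 0 0 0;0 0 0 0 0 0'
python3 go.py -215 -8 213
```

```text
time_s: 5.35
ee_pos: [0.4671, 0.1584, 0.2402]
eef_rot: [0.086, 0.702, -0.086, 0.701]
ft_force: [0.3, -0.7, 1.2]
width: 0.651
t 5.35 tcp chute mm [-215.   -11.4  240.2] tipz 66.8 rot err [-0.003 -0.001 -0.   ] F chute [ 0.4 -0.6  1.2] q [ 0.06 -0.19 -0.49  1.27  0.    0.31]
shift cm [2.73 0.34 0.  ]
```

```bash
python3 -m creep '0 .3 0 0 0 0;.7 0 0 0 0 0;.7 0 0 0 0 0;.7 0 0 0 0 0;.6 0 0 0 0 0;0 0 0 0 0 0;0 0 0 0 0 0;0 0 0 0 0 0'
python3 go.py -215 -35 213
python3 - <<'E'
from h import *
s,w=[get_image(n) for n in("scene","wrist")]
C=np.load("C.npy")
c=np.zeros((500,800,3),np.uint8)
c[:500,:400]=cv2.resize(s["frame"][160:285,250:350],(400,500),interpolation=2)
c[:400,400:]=cv2.resize(w["frame"][84:384,100:400],(400,400),interpolation=2)
for k in((-.215,-.05,.04),(-.204,-.05,.04),(-.215,.034,.04)):print(k,(proj(s,(C@np.r_[k,1])[:3])-[250,160])*4)
cv2.imwrite("pics/p4.png",c)
E
```

```text
time_s: 6.35
ee_pos: [0.4673, 0.1618, 0.2119]
eef_rot: [0.086, 0.703, -0.086, 0.701]
ft_force: [-0.5, -0.7, -0.2]
width: 0.65
t 6.35 tcp chute mm [-215.6   -8.1  211.9] tipz 38.5 rot err [-0.001 -0.003 -0.   ] F chute [-0.3 -0.8 -0.2] q [ 0.07 -0.16 -0.52  1.22  0.    0.31]
shift cm [-0.11 -2.69  0.06]
(-0.215, -0.05, 0.04) [214.2173927  212.02896502]
(-0.204, -0.05, 0.04) [202.98241257 223.46306161]
(-0.215, 0.034, 0.04) [321.12889322 293.00409896]
```

View pics/p4.png

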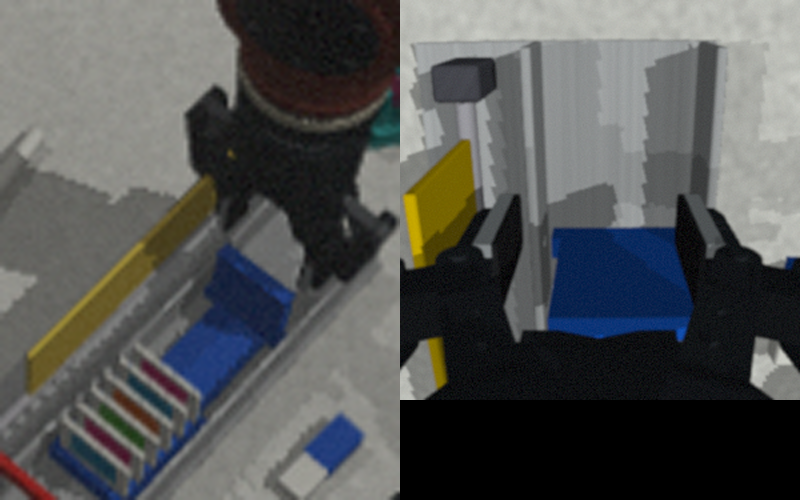

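The fingers straddle the right wall behind the tail, with the right finger just inside the lever. Now pushing outward.

```bash
python3 -m creep '0 -.4 0 0 0 0;0 -.4 0 0 0 0;0 -.4 0 0 0 0;0 -.4 0 0 0 0;0 -.4 0 0 0 0;0 -.2 0 0 0 0;0 0 0 0 0 0;0 0 0 0 0 0'
cat > ang.py <<'E'
from h import *
import pickle,sys
C=np.load("C.npy")
t,s=get_image("top"),get_image("scene");pickle.dump((t,s),open("last.pkl","wb"))
hsv=cv2.cvtColor(s["frame"],cv2.COLOR_BGR2HSV)
m=cv2.inRange(hsv,(0,170,80),(6,255,255))|cv2.inRange(hsv,(174,170,80),(180,255,255));m[:220]=0;m[:,:200]=0;m[:,300:]=0
cs,_=cv2.findContours(m,0,2);q=max(cs,key=cv2.contourArea)
d=cv2.fitLine(q,2,0,.01,.01).ravel();a=np.degrees(np.arctan2(d[1],d[0]))
print("red box",cv2.boundingRect(q),"dir deg",round(a,1))
for g in(0,.5,.6,.7,.8,.9,1):
    f=lambda y,z:(C@[0,-.06+y*np.cos(g)-z*np.sin(g),.022+y*np.sin(g)+z*np.cos(g),1])[:3]
    p0,p1=proj(s,f(0.0,.026)),proj(s,f(.096,.026));print(g,"dir",round(np.degrees(np.arctan2(*(p1-p0)[::-1])),1),"end",np.round(p1))
E
python3 go.py -215 -35 213;python3 ang.py
```

```text
time_s: 7.45
ee_pos: [0.4619, 0.1404, 0.2117]
eef_rot: [0.086, 0.703, -0.086, 0.701]
ft_force: [0.3, 2.3, 0.8]
width: 0.647
t 7.45 tcp chute mm [-215.8  -30.1  211.7] tipz 38.3 rot err [-0.001 -0.003  0.   ] F chute [-0.3  2.3  0.8] q [ 0.02 -0.2  -0.55  1.22  0.    0.27]
shift cm [-0.13 -0.49  0.08]
red box (238, 265, 30, 20) dir deg 32.6
0 dir 40.5 end [273. 295.]
0.5 dir 29.8 end [265. 282.]
0.6 dir 26.5 end [263. 278.]
0.7 dir 22.5 end [260. 275.]
0.8 dir 17.2 end [257. 272.]
0.9 dir 10.2 end [254. 268.]
1 dir 0.4 end [251. 265.]
```

```bash
python3 -m creep '0 -.3 0 0 0 0;0 -.3 0 0 0 0;0 -.3 0 0 0 0;0 0 0 0 0 0;0 0 0 0 0 0;0 0 0 0 0 0;0 0 0 0 0 0;0 0 0 0 0 0'
python3 go.py -215 -39 213;python3 ang.py|head -1
python3 - <<'E'
import pickle,cv2,numpy as np
t,s=pickle.load(open("last.pkl","rb"))
cv2.imwrite("pics/p5.png",cv2.resize(s["frame"][160:310,220:360],None,fx=4,fy=4,interpolation=2))
E
```

```text
time_s: 8.55
ee_pos: [0.4597, 0.1316, 0.2118]
eef_rot: [0.086, 0.703, -0.086, 0.701]
ft_force: [-0.2, 2.3, 2.4]
width: 0.645
t 8.55 tcp chute mm [-215.7  -39.2  211.8] tipz 38.4 rot err [-0.001 -0.003  0.   ] F chute [-0.8  2.1  2.4] q [ 0.   -0.21 -0.56  1.22  0.    0.25]
shift cm [-0.12  0.02  0.07]
red box (236, 263, 26, 15) dir deg 25.4
```

View pics/p5.png

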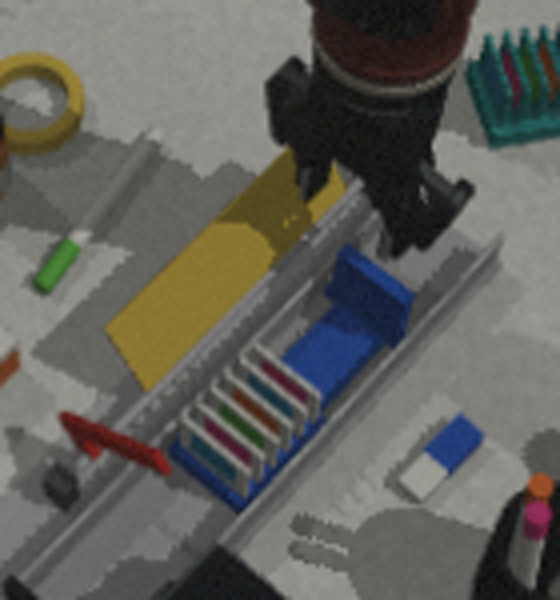

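Gate is at about 0.63 rad, held by the right finger, with the tray still short. A little more lift, then push.

```bash
python3 -m creep '0 -.3 0 0 0 0;0 0 0 0 0 0;0 0 .4 0 0 0;0 0 .7 0 0 0;0 0 .7 0 0 0;0 0 .7 0 0 0;0 0 .7 0 0 0;0 0 0 0 0 0'
python3 go.py -77 -42 212;python3 ang.py|head -1
```

```text
time_s: 9.65
ee_pos: [0.4906, 0.1208, 0.2115]
eef_rot: [0.086, 0.703, -0.086, 0.701]
ft_force: [-0.1, 1.9, 2.2]
width: 0.642
t 9.65 tcp chute mm [-183.2  -42.3  211.5] tipz 38.1 rot err [-0.001 -0.003  0.   ] F chute [-0.6  1.8  2.2] q [-0.02 -0.13 -0.48  1.22  0.    0.23]
shift cm [-0.09  0.04 10.62]
red box (239, 264, 21, 11) dir deg 23.3
```

```bash
python3 -m creep '0 0 .7 0 0 0;0 0 .7 0 0 0;0 0 .7 0 0 0;0 0 .7 0 0 0;0 0 .7 0 0 0;0 0 .7 0 0 0;0 0 .7 0 0 0;0 0 0 0 0 0'
python3 go.py -77 -42 212;python3 ang.py|head -1
python3 - <<'E'
import pickle,cv2,numpy as np
t,s=pickle.load(open("last.pkl","rb"))
cv2.imwrite("pics/p6.png",cv2.resize(s["frame"][180:340,205:355],None,fx=4,fy=3.7,interpolation=2))
E
```

```text
time_s: 10.75
ee_pos: [0.5378, 0.1092, 0.2113]
eef_rot: [0.086, 0.703, -0.086, 0.701]
ft_force: [-0.2, 3.0, 2.2]
width: 0.644
t 10.75 tcp chute mm [-134.6  -42.3  211.3] tipz 37.9 rot err [-0.001 -0.003  0.   ] F chute [-0.9  2.9  2.2] q [-0.04  0.01 -0.35  1.21  0.    0.2 ]
shift cm [-0.08  0.03  5.76]
red box (235, 263, 25, 12) dir deg 22.2
```

View pics/p6.png

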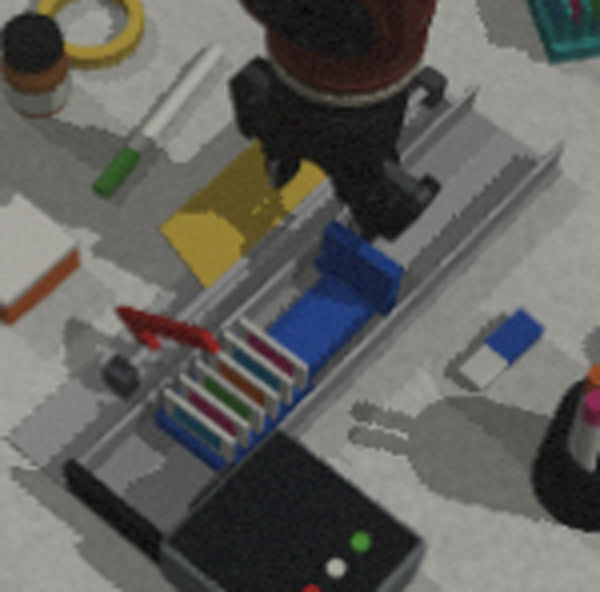

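The slides are passing under the raised gate with the tray square in the chute. I'll continue, slowing before the stop.

```bash
python3 -m creep '0 0 .7 0 0 0;0 0 .7 0 0 0;0 0 .7 0 0 0;0 0 .7 0 0 0;0 0 .7 0 0 0;0 0 .7 0 0 0;0 0 .4 0 0 0;0 0 0 0 0 0'
python3 go.py -77 -42 212;python3 ang.py|head -1
python3 - <<'E'
from h import *
import pickle
t,s=pickle.load(open("last.pkl","rb"));C=np.load("C.npy");Ci=np.linalg.inv(C)
cv2.imwrite("pics/p7.png",cv2.resize(s["frame"][210:345,205:335],None,fx=4.4,fy=4.4,interpolation=2))
E
```

```text
time_s: 11.85
ee_pos: [0.5821, 0.0982, 0.2112]
eef_rot: [0.086, 0.703, -0.085, 0.701]
ft_force: [-3.3, 3.1, 2.6]
width: 0.651
t 11.85 tcp chute mm [-88.9 -42.3 211.2] tipz 37.8 rot err [-0.001 -0.004  0.   ] F chute [-4.   2.2  2.6] q [-0.05  0.14 -0.22  1.22  0.    0.19]
shift cm [-0.08  0.03  1.19]
red box (239, 264, 20, 11) dir deg 22.9
```

View pics/p7.png

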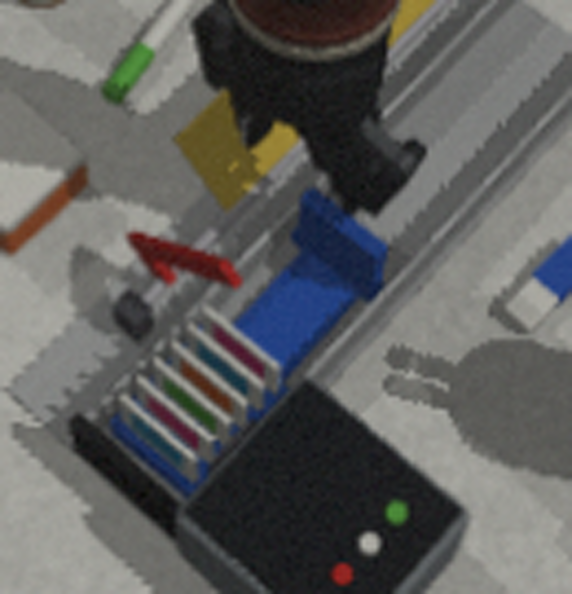

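```bash
python3 - <<'E'
from h import *
import pickle
t,s=pickle.load(open("last.pkl","rb"));C=np.load("C.npy");Ci=np.linalg.inv(C)
for c in((307,188),(386,250)):print(np.round(1000*(Ci@np.r_[onz(s,(205+c[0]/4.4-.4,210+c[1]/4.4-.4),.066),1])[:3],1))
E
python3 -m creep '0 0 .15 0 0 0;0 0 .15 0 0 0;0 0 .15 0 0 0;0 0 .15 0 0 0;0 0 0 0 0 0;0 0 0 0 0 0;0 0 0 0 0 0;0 0 0 0 0 0'
python3 go.py
```

```text
[-75.8 -26.1  66. ]
[-76.7  27.2  66. ]
time_s: 12.95
ee_pos: [0.5877, 0.0969, 0.2112]
eef_rot: [0.086, 0.703, -0.085, 0.701]
ft_force: [-5.8, 2.7, 3.8]
width: 0.645
t 12.95 tcp chute mm [-83.2 -42.3 211.2] tipz 37.8 rot err [-0.001 -0.004  0.   ] F chute [-6.3  1.2  3.8] q [-0.06  0.15 -0.21  1.22  0.    0.19]
```

```bash
python3 -m creep '0 0 .1 0 0 0;0 0 .1 0 0 0;0 0 0 0 0 0;0 0 0 0 0 0;0 0 0 0 0 0;0 0 0 0 0 0;0 0 0 0 0 0;0 0 0 0 0 0'
python3 go.py;python3 -m creep '0 0 .1 0 0 0;0 0 .1 0 0 0;0 0 0 0 0 0;0 0 0 0 0 0;0 0 0 0 0 0;0 0 0 0 0 0;0 0 0 0 0 0;0 0 0 0 0 0'
python3 go.py;python3 ang.py|head -1
python3 - <<'E'
from h import *
import pickle
t,s=pickle.load(open("last.pkl","rb"))
cv2.imwrite("pics/p8.png",cv2.resize(s["frame"][210:345,205:335],None,fx=4.4,fy=4.4,interpolation=2))
E
```

```text
time_s: 13.95
ee_pos: [0.5896, 0.0964, 0.2112]
eef_rot: [0.086, 0.703, -0.085, 0.701]
ft_force: [-6.2, 3.1, 5.2]
width: 0.65
t 13.95 tcp chute mm [-81.2 -42.3 211.2] tipz 37.8 rot err [-0.001 -0.004  0.   ] F chute [-6.8  1.5  5.2] q [-0.06  0.16 -0.2   1.22  0.    0.19]
time_s: 14.95
ee_pos: [0.5915, 0.0959, 0.2112]
eef_rot: [0.086, 0.703, -0.085, 0.701]
ft_force: [-5.0, 2.7, 4.6]
width: 0.649
t 14.95 tcp chute mm [-79.2 -42.3 211.2] tipz 37.8 rot err [-0.001 -0.004  0.   ] F chute [-5.5  1.5  4.6] q [-0.06  0.16 -0.19  1.22  0.    0.19]
red box (241, 265, 18, 10) dir deg 21.0
```

View pics/p8.png

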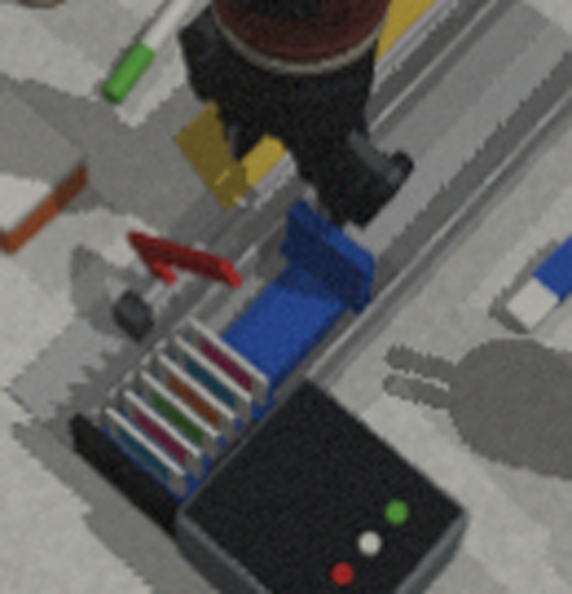

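Tray is moving at a steady ~6 N friction and isn't at the stop yet. I'll keep creeping until the force rises.

```bash
python3 -m creep '0 0 .1 0 0 0;0 0 .05 0 0 0;0 0 0 0 0 0;0 0 0 0 0 0;0 0 0 0 0 0;0 0 0 0 0 0;0 0 0 0 0 0;0 0 0 0 0 0'
python3 go.py
```

```text
time_s: 16.05
ee_pos: [0.5929, 0.0956, 0.2112]
eef_rot: [0.086, 0.703, -0.085, 0.7]
ft_force: [-5.8, 2.9, 4.3]
width: 0.646
t 16.05 tcp chute mm [-77.8 -42.3 211.2] tipz 37.8 rot err [-0.001 -0.004  0.   ] F chute [-6.4  1.4  4.3] q [-0.06  0.17 -0.19  1.22  0.    0.18]
```

```bash
python3 -m creep '0 0 .1 0 0 0;0 0 0 0 0 0;0 0 0 0 0 0;0 0 0 0 0 0;0 0 0 0 0 0;0 0 0 0 0 0;0 0 0 0 0 0;0 0 0 0 0 0'
python3 go.py
```

```text
time_s: 17.05
ee_pos: [0.5937, 0.0955, 0.2112]
eef_rot: [0.086, 0.704, -0.085, 0.7]
ft_force: [-7.9, 3.2, 7.1]
width: 0.651
t 17.05 tcp chute mm [-77.  -42.2 211.2] tipz 37.8 rot err [-0.001 -0.005  0.   ] F chute [-8.5  1.2  7.1] q [-0.06  0.17 -0.19  1.22  0.    0.18]
```

```bash
python3 -m creep '0 0 .1 0 0 0;0 0 0 0 0 0;0 0 0 0 0 0;0 0 0 0 0 0;0 0 0 0 0 0;0 0 0 0 0 0;0 0 0 0 0 0;0 0 0 0 0 0'
python3 go.py; python3 ang.py|head -1; python3 - <<'E'
from h import *
import pickle
t,s=pickle.load(open("last.pkl","rb"));C=np.load("C.npy");Ci=np.linalg.inv(C)
hsv=cv2.cvtColor(s["frame"],cv2.COLOR_BGR2HSV);m=cv2.inRange(hsv,(105,130,40),(125,255,255));m[:230]=0;m[:,300:]=0;m[320:]=0;m[:,:220]=0
cs,_=cv2.findContours(m,0,2)
q=max(cs,key=cv2.contourArea)[:,0]
top=q[q[:,1].argmin()];rt=q[q[:,0].argmax()]
for p in(top,rt):print(p,np.round(1000*(Ci@np.r_[onz(s,p.astype(float),.066),1])[:3],1))
for x in(-66,-61,-56):print(x,[np.round(proj(s,(C@[x/1000+dx,y,.066,1])[:3]),1).tolist() for dx in(-.005,.005) for y in(-.026,.026)])
E
```

```text
time_s: 18.05
ee_pos: [0.594, 0.0954, 0.2112]
eef_rot: [0.085, 0.704, -0.085, 0.7]
ft_force: [-13.0, 4.6, 10.3]
width: 0.645
t 18.05 tcp chute mm [-76.7 -42.2 211.2] tipz 37.8 rot err [-0.    -0.007  0.   ] F chute [-13.7   1.4  10.3] q [-0.06  0.17 -0.18  1.22  0.    0.18]
red box (244, 266, 16, 9) dir deg 24.8
[272 256] [-65.1 -24.   66. ]
[289 270] [-65.   27.3  66. ]
-66 [[273.0, 253.7], [290.3, 267.8], [270.2, 256.7], [287.4, 270.8]]
-61 [[271.6, 255.2], [288.9, 269.3], [268.7, 258.2], [286.0, 272.4]]
-56 [[270.2, 256.7], [287.4, 270.8], [267.3, 259.7], [284.6, 273.9]]
```

The force rose to 14 N with only 0.3 mm of motion at finger x = -76.7 (predicted home -77), and the tail's rear edge is measured at -65 against -66 expected. So the tray is home. Next: back off, lower the gate gently by moving inward, and lift.

```bash
python3 -m creep '0 0 -.2 0 0 0;0 0 -.6 0 0 0;0 0 -.7 0 0 0;0 0 -.5 0 0 0;0 0 0 0 0 0;0 .5 0 0 0 0;0 .5 0 0 0 0;0 .5 0 0 0 0'
python3 go.py
python3 -m creep '0 .5 0 0 0 0;0 .5 0 0 0 0;0 .5 0 0 0 0;0 .3 0 0 0 0;0 0 0 0 0 0;-2 0 0 0 0 0;-4 0 0 0 0 0;-5 0 0 0 0 0'
python3 go.py; python3 -m creep '-5 0 0 0 0 0;0 0 -5 0 0 0;0 0 -5 0 0 0;0 0 -2 0 0 0;0 0 0 0 0 0;0 0 0 0 0 0;0 0 0 0 0 0;0 0 0 0 0 0'
python3 go.py;python3 ang.py|head -1; python3 - <<'E'
from h import *
import pickle
t,s=pickle.load(open("last.pkl","rb"))
a=cv2.resize(s["frame"][185:345,195:345],None,fx=3.6,fy=3.6,interpolation=2);b=t["frame"][70:300,110:350]
c=np.zeros((a.shape[0],a.shape[1]+240,3),np.uint8);c[:,:a.shape[1]]=a;c[:230,a.shape[1]:]=b;cv2.imwrite("pics/p9.png",c)
E
```

```text
time_s: 19.15
ee_pos: [0.5796, 0.1148, 0.2111]
eef_rot: [0.086, 0.703, -0.085, 0.701]
ft_force: [0.7, 1.6, 1.2]
width: 0.65
t 19.15 tcp chute mm [-95.3 -26.9 211.1] tipz 37.7 rot err [-0.001 -0.003  0.   ] F chute [0.3 1.8 1.2] q [-0.03  0.14 -0.22  1.22  0.    0.22]
time_s: 20.15
ee_pos: [0.5838, 0.1316, 0.3232]
eef_rot: [0.086, 0.703, -0.086, 0.701]
ft_force: [1.1, 0.1, 0.5]
width: 0.647
t 20.15 tcp chute mm [-95.3  -9.6 323.2] tipz 149.8 rot err [-0.001 -0.004  0.   ] F chute [1.1 0.4 0.5] q [ 0.    0.1  -0.05  1.42  0.    0.25]
time_s: 21.15
ee_pos: [0.4683, 0.1603, 0.3715]
eef_rot: [0.086, 0.703, -0.086, 0.701]
ft_force: [-0.4, 0.8, 0.2]
width: 0.647
t 21.15 tcp chute mm [-214.2   -9.3  371.5] tipz 198.1 rot err [-0.002 -0.003  0.   ] F chute [-0.6  0.7  0.2] q [ 0.06 -0.22 -0.28  1.52  0.    0.31]
red box (241, 267, 32, 28) dir deg 39.7
```

View pics/p9.png

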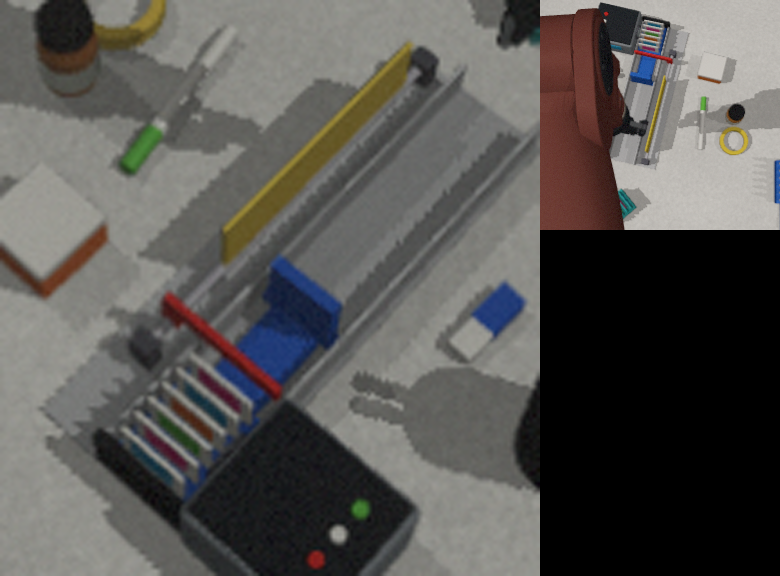

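The gate is closed across the tongue behind the slides, and the tray is flat against the stop. One last check on the tail position and on whether the bystanders moved, then I hand in.

```bash
python3 - <<'E'
from h import *
import pickle
from cell import job
t,s=pickle.load(open("last.pkl","rb"));_,s0=pickle.load(open("i0.pkl","rb"));C=np.load("C.npy");Ci=np.linalg.inv(C)
hsv=cv2.cvtColor(s["frame"],cv2.COLOR_BGR2HSV);m=cv2.inRange(hsv,(105,130,40),(125,255,255));m[:230]=0;m[:,300:]=0;m[320:]=0;m[:,:220]=0
q=max(cv2.findContours(m,0,2)[0],key=cv2.contourArea)[:,0]
x=[]
for p in(q[q[:,1].argmin()],q[q[:,0].argmax()]):x.append(1000*(Ci@np.r_[onz(s,p.astype(float),.066),1])[0])
print("tail rear top x",x)
for n,(a,b,c,d) in dict(marker=(190,235,225,262),box=(230,268,188,226),eraser=(260,290,315,345),cup=(262,325,335,388),ink_tape=(165,212,200,245)).items():
    A,B=[cv2.cvtColor(f["frame"][a:b,c:d],6).astype(np.float32) for f in(s0,s)];print(n,np.round(cv2.phaseCorrelate(A,B,cv2.createHanningWindow((d-c,b-a),5)),2) if 0 else cv2.phaseCorrelate(A,B)[0])
if all(-69<v<-59 for v in x): job.finish_job();print("done")
E
```

```text
tail rear top x [np.float64(-65.13194647885312), np.float64(-64.95505570232318)]
marker (-0.16762851979283866, 0.7435684890496752)
box (0.15816383541033474, -0.04793901819314783)
eraser (0.03297972806675986, -0.0022121933735874677)
cup (0.03860980129255154, 0.02286621854329951)
ink_tape (0.3131147786818289, -0.04766200011822974)
the job is handed in; nothing more can be done
done
```

I loaded the scanner and handed the job in at about 21 s of the 45 s allowed. No verdict is reported, so the results below come from my own camera and force checks.

**What I did:**
- The outer back of the right fingertip pushed the lever outward and held the gate at about 0.65–0.7 rad.
- Still holding it, the left finger pushed the small blue tray under the gate to the end stop.
- At the stop, contact force rose from about 6 to 14 N within 0.3 mm of finger motion.
- I then backed off, lowered the gate gently, lifted clear and retreated.

**Last checks:**
- **Tray:** its rear face measured at chute x ≈ -65 mm, against -66 expected at home. It lay flat and square.
- **Gate:** it looked closed across the tongue behind the slides. The panel's direction in the image was 39.7°, against 40.5° predicted for closed.
- **Other things on the desk:** the slide box, eraser, cup and ink jar/tape area shifted no more than 0.3 pixel. The marker's patch read 0.75 pixel, about 1–2 mm, most likely from the changed arm shadow. I did not measure the loupe, but the arm never came near it.

**Disagreements:**
- Pushing friction reached about 6 N near the end, more than I expected.
- The top and scene cameras differed by 2–3 mm on the lever's position.

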